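# Hold the loupe in focus over the culture dish

## Task

Switch on the inspection light by twisting the spring-return knob on the grey control box clockwise right to its stop, then let go so that it springs back. Next take the loupe from its rest and hold it level in the air over the dish on the inspection stage, lens centred on the blue spot and at the height of the blue collar on the gauge post, and finish while still holding it there, steady. Do not let the loupe touch the stage, dish or post, do not shift the collar, and leave the other things on the bench where they are.

Things in the scene. Friction and masses are not known exactly. Their poses are not given: they have to be found in the camera images.
- knob (a joint): Spring-return start knob of the inspection light, on the grey control box: black bar grip 42 x 14 mm, 30 mm tall, white pointer line at one end, turning about a vertical axis. Value in rad: 0 at rest, grows clockwise seen from above, hard stop at 1.2 (a red dot on the dial at the end of a black dotted arc). A spring (0.12 N m/rad, no detent) turns it back to 0 when let go.
- knob_grip (a point): Point on the knob's axis at a good height to grip: 24 mm above the control box's top face, 12 mm below the top of the bar. It turns with the knob: its x axis runs along the bar (42 mm; towards the pointer end), its y axis across it (14 mm), z up.
- control: Grey light-control box, 100 x 100 x 45 mm, fixed to the table; origin under its centre, z up. The knob sits in the middle of its top, bar along the box's x axis at rest.
- loupe: Loupe (hand lens), about 0.1 kg: round clear lens in a black rim 68 mm across and 10 mm thick, with a flat straight black handle, 16 mm wide and 14 mm tall, in the same plane. Origin at the lens centre, mid thickness; z is the lens axis (up as it lies on its rest), the handle runs along -x from 38 to 138 mm from the origin.
- handle (a point): Point on the loupe's handle, 78 mm from the lens centre along the loupe's -x, at mid width and mid height; axes as the loupe's. The handle hangs free between the two supports of the rest here: room to grip it across its 16 mm width from above. The centre of mass lies about 21 mm from here towards the lens, so grip firmly (40 to 60 N).
- rest: Loupe rest, fixed to the table: blue base plate 190 x 75 x 8 mm with a round blue pedestal (66 mm across, top at 40 mm) under the lens and a white notched block (34 mm wide, top of its cheeks at 47 mm, from 43 to 57 mm along -x) under the handle's end. Origin under the loupe's point handle, on the table; x towards the lens, z up. The loupe lies on it loose with its middle plane 45 mm above the table, and lifts straight up.
- stage: Inspection stage, fixed to the table: grey block 170 (x) x 124 (y) x 24 mm, with a white lit disc on which an open clear culture dish (94 mm across, rim 38 mm above the table) is seated. Origin on the table under the dish's centre. A vertical steel gauge post (10 mm across, top 150 mm above the table) stands 76 mm from the origin along the stage's +x.
- specimen (a point): Centre of the blue spot (14 mm across) in the middle of the dish, 30 mm above the table: the specimen to be examined. Axes as the stage's.
- focus_mark (a point): Centre of the blue collar (20 mm across, 10 mm tall) clamped on the gauge post: its mid height, 80 to 120 mm above the table, is the focal height for the lens's middle plane. It resists a push of about 6 N and must not be shifted.
- flask: Bystander: conical glass flask with orange stopper, 72 mm across, 122 mm tall; origin under its centre.
- spare_dish: Bystander: closed culture dish with amber contents, 94 mm across, 14 mm tall; origin under its centre. Not the one to examine.
- jar: Bystander: amber jar with white cap, 56 mm across, 75 mm tall; origin under its centre.
- marker: Bystander: green marker pen lying on the table along its x axis, 130 x 14 x 13 mm; origin under its centre.
Things that resemble listed ones, but are neither listed nor needed, are in the scene too. There is more than one size of the loupe; the one meant has the size given above.

How it is judged:
On the way, in this order (a step that is already met when the one before it is completed fails the run):
1. the knob is turned to its stop (beyond 1.1 rad) (value of joint knob above 1.1 rad), for 0.1 s.
2. the knob has been let go and has sprung back (below 0.1 rad) (value of joint knob below 0.1 rad and contact force between the fingers and control below 0.1 N), for 0.2 s.
3. the loupe is lifted off its rest in the gripper (z of loupe in the frame of rest above 0.06 m and contact force between the fingers and loupe above 1 N and contact force between loupe and rest below 0.1 N), for 0.2 s.
At the end, for the whole second after the job is handed in: The gripper alone holds the loupe, still, level within 0.13 rad, lens centre within 13 mm sideways of the blue spot and 7 mm of the collar's mid height; knob let go and below 0.1 rad; collar unshifted (4 mm); bystanders within 25 mm of where they were (all of step 2 and horizontal distance between loupe and specimen below 0.013 m and z of loupe in the frame of focus_mark between -0.007 and 0.007 m and angle between loupe's own z axis and vertical below 0.13 rad and linear speed of loupe below 0.02 m/s and angular speed of loupe below 0.2 rad/s and contact force between the fingers and loupe above 1 N and contact force between loupe and stage below 0.1 N and contact force between loupe and rest below 0.1 N and distance of focus_mark from where it was at the start of the episode below 0.004 m and distance of each of flask, spare_dish, jar, marker from where it was at the start of the episode below 0.025 m); the arm keeps its last pose, push and grip.
It fails at once if the loupe knocks against the stage, dish or post (contact force between loupe and stage above 1 N).
It fails at once if a bystander is knocked out of place (25 mm) (distance of any of flask, spare_dish, jar, marker from where it was at the start of the episode above 0.025 m).
It also fails if it takes over 64 s, if anything falls off the work surface, if the arm or the gripper's body presses on something with over 40 N, if the wrist force passes 120 N, or if a joint passes its speed limit or range.

## Robot

A 7-joint arm with a two-finger parallel gripper is mounted at the origin on the work surface. World frame = base frame: x ahead of the robot, y to its left, z up, the work surface at z = 0. Lengths are in m, angles in rad, forces in N, time in s.
With the tool pointing down it reaches from about 0.4 to 0.85 m from the base axis. Payload 10.4 kg.
Tool frame: the origin (TCP) lies at the very end of the fingers, on their centre line; the grasp point (between the pads) lies 19 mm behind it (manip.grip_depth is the distance from the TCP to the grasp point, in m); z points along the fingers, x is the direction in which the jaws open and shut, and the axes are right-handed (so a half turn about z gives the same grasp; the last joint's range is limited). The gripper opens to 85 mm and grips with 20 to 120 N. Pads are 22 mm wide; open, the fingers measure 114 mm over their backs; the gripper's body (76 mm by 85 mm) begins 54 mm behind the grasp point. The pads swing forward as they close: fully open they stand 13 mm farther back than shut.
Start: joints at [-0.023, 0.332, -0.065, 1.46, 0.022, 1.35, -0.088], TCP at [0.625, 0, 0.21] pointing down, gripper open.
Joint ranges: [-2.6, 2.6], [-0.5, 2.12], [-1.47, 1.34], [0.16, 2.42], [-1.27, 4.41], [0.06, 2.06], [-2.6, 2.6]. Speed limits (rad/s): [2.22, 2.22, 2.79, 2.79, 3.14, 3.14, 3.14].

## Interface

Orientations are given as a unit quaternion [x, y, z, w].
In Python, from workcell import manip, cams gives the robot as it stands. The module is installed in compiled form; this text tells all that it offers.
- The arm moves only by the tool move_arm, never from a script. Its arguments are lists of equal length, an entry for each row: "claw": the opening, from 0 (shut) to 1 (fully open); "dp": the shift along the tool's x, y, z as a fraction of full scale, a list of three; "turn": the turn, a rotation vector about the tool's x, y, z as a fraction of full scale, a list of three. A call has 1 to 8 rows; each row shifts and turns the commanded pose from where the row before left it, along the tool's axes as they then stand; what a row does not reach is not made up. Full scale, the value 1, is 200 mm for a shift and 45 degrees for a turn. A row lasts 1/12 s, in which the tool goes at most 41.7 mm and 7.16 degrees, less where a joint would pass 70% of its speed; a pose out of reach is approached as far as the arm can. A call with a number of a shift or a turn outside -1 to 1 is refused whole. A call with a gripper value outside its range is refused whole. The fingers move at their own pace and stop on an object; "grip_force" is the grip in N (left out, the last holds). Time passes only in rows, so rows that do not move let the fingers close. It gives the time, the measured TCP pose, the force and the opening at its end, in the units of the state.
- manip.get_obs(): the state, without advancing time (a new reading comes with each control period).
- cams.camera(name): name is "scene" or "side" or "wrist"; returns the picture (400x640x3 uint8, red, green, blue); there is no depth.
- cams.camera_info(name): a dict with "fx", "fy", "cx", "cy" (pixels), "pose" (4x4, takes a point from camera to world coordinates); the wrist camera has in their place "tool_from_camera" (4x4, takes a point from camera to tool coordinates, whose origin is the TCP and whose axes are the tool frame's). Camera axes: x right, y down, z forward; pixel columns grow to the right and rows downward; lengths in m; the calibration is good to about 2 mm. A picture is of the moment at which its call begins: read the wrist's pose just before it. camera_info takes no time and is no camera call.
- manip.hand_in(): hands the job in, once; it reports no verdict.
The state is a dict: "clock": time; "joint_pos": joint angles; "joint_velocities": joint speeds; "tau": joint torques, N m; "position": TCP position; "ee_rot": TCP orientation; "ft_force": force on the tool from outside, world axes, zero at the start; "torque": the same for the moment, N m; "grip_width": opening from 0.0 (shut) to 1.0 (fully open).
Only numpy, scipy, OpenCV 4.12 (cv2) and the standard library are available. Lean on these libraries where they do the work, as an engineer would, in place of code of your own. Each camera call takes 0.05 s, during which the arm holds its last target.

## Working session

There is one attempt and no reset: what is moved stays moved. The work goes in short steps, Python scripts to look and compute and a tool call to move; the robot and the scene stay as the last step left them, time stands still between calls to the robot, and variables do not carry over. Pictures are saved under pics/ and viewed, and the job is handed in when it is done.

Besides the shell and the picture viewer there is one more tool, called after "Emit:" in YAML: its name, and indented under it one key for each argument. move_arm: Moves the arm, as the interface text tells. Shift numbers are shares of 200 mm and turn numbers shares of 45 degrees, none past 1 either way. Its arguments: {"type":"object","properties":{"claw":{"type":"array","items":{"type":"number"}},"dp":{"type":"array","items":{"type":"array","items":{"type":"number"}}},"turn":{"type":"array","items":{"type":"array","items":{"type":"number"}}},"grip_force":{"type":"number"}},"required":["claw","dp","turn"]}

```bash
mkdir -p pics; cat > h.py <<'E'
import numpy as np, cv2
from workcell import manip, cams
from scipy.spatial.transform import Rotation as R
def T():
    o=manip.get_obs(); M=np.eye(4); M[:3,:3]=R.from_quat(o['ee_rot']).as_matrix(); M[:3,3]=o['position']; return M
def shot(n,f):
    M=T(); im=cams.camera(n); cv2.imwrite(f'pics/{f}.png',im[...,::-1]); i=cams.camera_info(n)
    P=i['pose'] if n!='wrist' else M@np.array(i['tool_from_camera']); np.savez(f'pics/{f}.npz',P=P,K=[i['fx'],i['fy'],i['cx'],i['cy']],im=im); return im
def load(f): return np.load(f'pics/{f}.npz')
def ray(f,u,v):
    d=load(f); P=d['P'];k=d['K']; r=P[:3,:3]@np.array([(u-k[2])/k[0],(v-k[3])/k[1],1]); return P[:3,3],r
def onz(f,u,v,z):
    c,r=ray(f,u,v); return c+r*(z-c[2])/r[2]
def tri(l):
    A=np.zeros((3,3));b=np.zeros(3)
    for a in l:
        c,r=ray(*a); r=r/np.linalg.norm(r); Q=np.eye(3)-np.outer(r,r); A+=Q;b+=Q@c
    return np.linalg.solve(A,b)
def proj(f,p):
    d=load(f);P=d['P'];k=d['K']; q=P[:3,:3].T@(np.array(p)-P[:3,3]); return [k[0]*q[0]/q[2]+k[2],k[1]*q[1]/q[2]+k[3]]
E
python3 - <<'E'
from h import *
for n in ['scene','side','wrist']: shot(n,n+'0'); print(n,load(n+'0')['P'].round(3).tolist(),load(n+'0')['K'])
o=manip.get_obs();print(o, manip.grip_depth)
E
```

```text
scene [[0.691, 0.562, -0.454, 0.91], [0.723, -0.543, 0.427, -0.428], [-0.007, -0.623, -0.782, 0.846], [0.0, 0.0, 0.0, 1.0]] [394.02005186 394.02005186 315.20127383 202.77950093]
side [[-0.996, -0.059, 0.073, 0.391], [-0.094, 0.669, -0.738, 0.724], [-0.005, -0.741, -0.671, 0.723], [0.0, 0.0, 0.0, 1.0]] [444.16932855 444.16932855 321.57674019 199.97501738]
wrist [[1.0, 0.001, 0.0, 0.625], [0.001, -0.959, -0.283, 0.072], [-0.0, 0.283, -0.959, 0.373], [0.0, 0.0, 0.0, 1.0]] [308.98976213 308.98976213 326.7893247  203.22446973]
{'clock': 0.15, 'joint_pos': array([-0.02260719,  0.3327164 , -0.06468289,  1.46073752,  0.02160392,
        1.34991619, -0.08851498]), 'joint_velocities': array([-0.00028601, -0.00268394, -0.00024315, -0.00179149, -0.00070127,
        0.00074129,  0.0012446 ]), 'tau': array([ 1.13752249e-03, -6.25829744e+01,  4.95374459e-02, -3.91853535e+01,
        1.63436425e-02,  7.44175835e-03, -2.63868424e-05]), 'position': array([ 6.24691769e-01, -8.52526508e-06,  2.09210307e-01]), 'ee_rot': array([ 9.99999854e-01, -3.20772887e-06, -5.40338769e-04,  2.82848384e-05]), 'ft_force': array([-0.88475945,  0.45768382,  0.09994123]), 'torque': array([0.01481008, 0.02970518, 0.07248816]), 'grip_width': 0.9997916095598182} 0.0187
```

View pics/scene0.png

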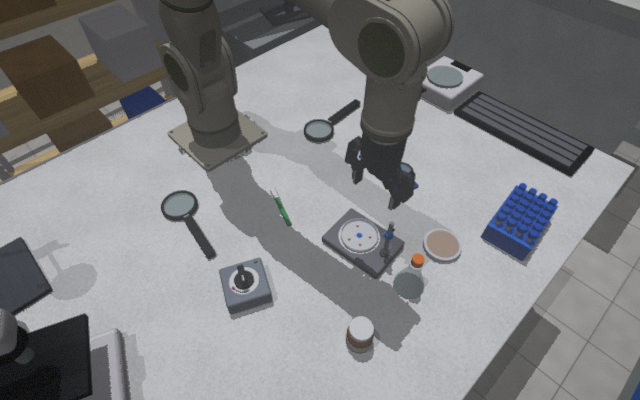

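View pics/side0.png

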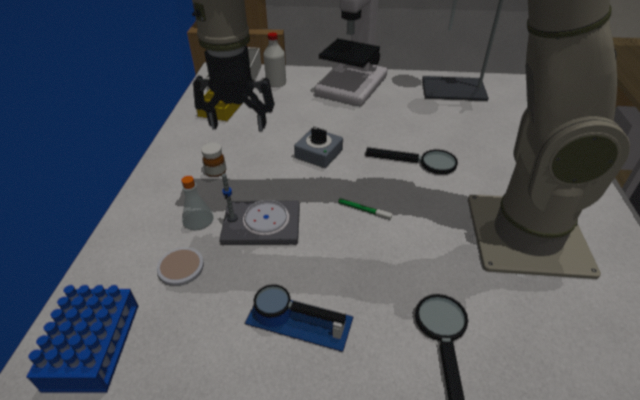

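View pics/wrist0.png

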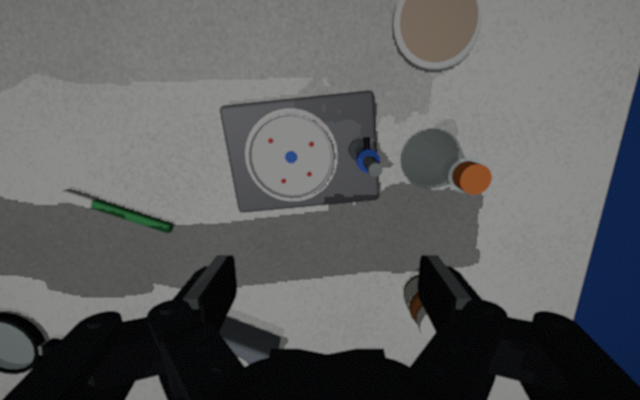

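The scene picture shows the control box near (245,285) and the stage dish near (358,236). In the side picture the loupe on its blue rest is near (300,310). The wrist picture shows the blue spot near (291,157). Next I'll measure these.

```bash
python3 - <<'E'
from h import *
def blue(f,box):
    im=load(f)['im'].astype(int); r,g,b=im[...,0],im[...,1],im[...,2]
    m=((b>90)&(b>r+50)&(b>g+30)).astype(np.uint8)
    x0,y0,x1,y1=box; n,l,s,c=cv2.connectedComponentsWithStats(m[y0:y1,x0:x1])
    for i in range(1,n):
        if s[i,4]>6: print(f,c[i]+[x0,y0],s[i]+[x0,y0,0,0,0])
blue('scene0',(320,210,430,270));blue('side0',(215,170,310,250));blue('wrist0',(270,130,400,190))
print('spot',onz('scene0',359,236,.03),onz('side0',266,216,.03),onz('wrist0',291,157,.03))
print('box top',onz('scene0',244,281,.045),onz('side0',319,141,.045))
for n,b,s in [('scene0',(210,245,285,325),6),('scene0',(310,200,420,285),6),('side0',(285,115,355,175),8),('side0',(235,275,365,355),6),('side0',(210,170,305,250),7)]:
    im=cv2.imread(f'pics/{n}.png')[b[1]:b[3],b[0]:b[2]]
    cv2.imwrite(f'pics/c_{n}_{b[0]}.png',cv2.resize(im,None,fx=s,fy=s,interpolation=cv2.INTER_CUBIC))
E
```

```text
scene0 [386.29411765 234.17647059] [385 231   4   7  17]
scene0 [358.9 234.7] [357 233   5   5  20]
side0 [229.33333333 189.66666667] [228 188   3   4   9]
side0 [265.78571429 216.35714286] [264 215   5   4  14]
wrist0 [365.41708543 158.89447236] [357 150  23  23 199]
wrist0 [290.75257732 156.82474227] [286 152  11  11  97]
spot [0.5881481  0.02234403 0.03      ] [0.58532399 0.02632586 0.03      ] [0.58536202 0.02463754 0.03      ]
box top [ 0.49657831 -0.261471    0.045     ] [ 0.49362601 -0.25397989  0.045     ]
```

View crops.

View pics/c_scene0_210.png

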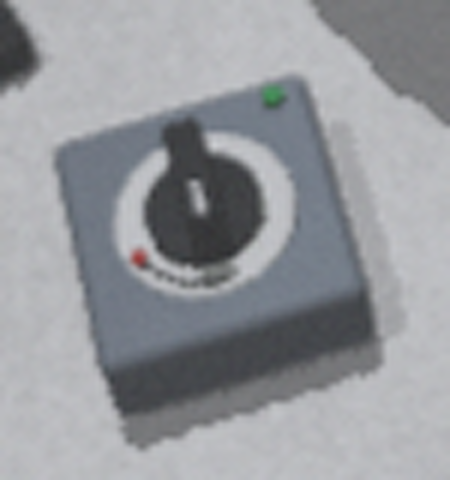

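View pics/c_side0_285.png

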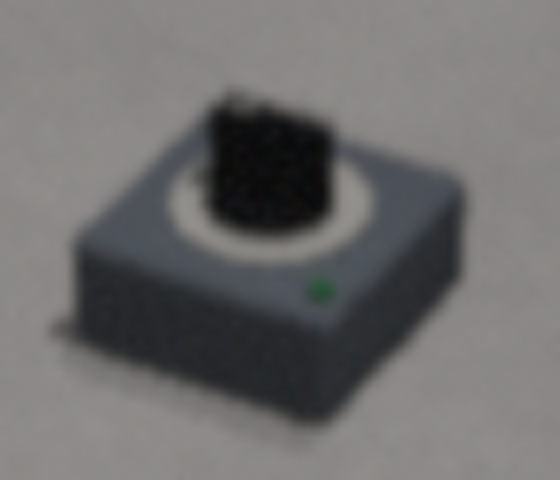

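View pics/c_side0_235.png

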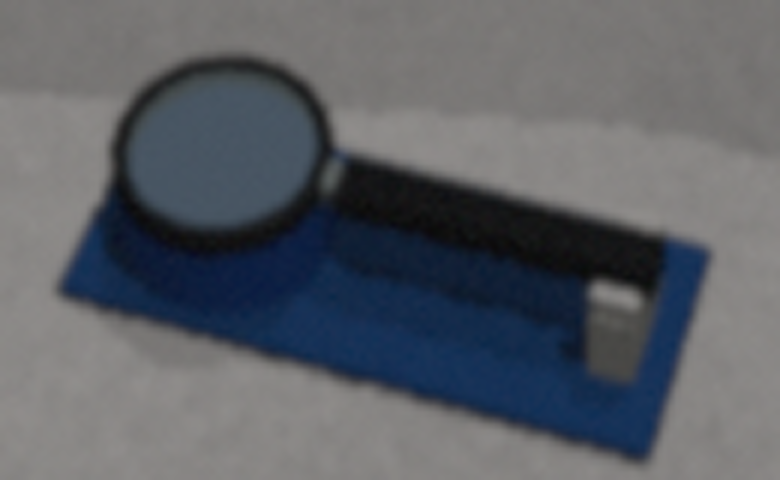

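View pics/c_side0_210.png

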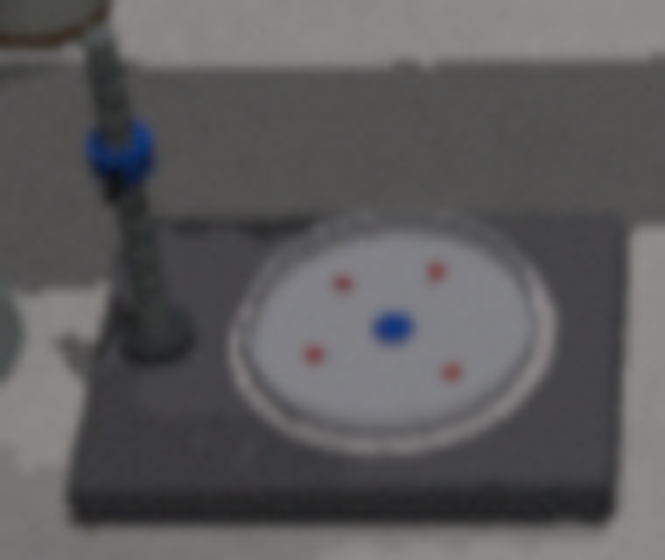

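```bash
python3 - <<'E'
from h import *
s=lambda u,v:onz('scene0',210+u/6,245+v/6,.045)[:2]
a,b,c,d=[s(*p) for p in [(62,148),(300,74),(372,298),(103,367)]]
print('corners',a,b,c,d,'ctr',(a+b+c+d)/4, np.linalg.norm(a-b),np.linalg.norm(b-c))
for p,q in [(a,b),(b,c),(c,d),(d,a)]: print(np.degrees(np.arctan2(*(q-p)[::-1])))
s2=lambda u,v:onz('side0',285+u/8,115+v/8,.045)[:2]
q=[s2(*p) for p in [(78,243),(318,320),(464,190)]]; print('side corners',q, 'ctr',(q[0]+q[2])/2)
print('red',s(140,258),'arcstart',s(235,272), 'dial', s(205,212))
k=lambda u,v:onz('scene0',210+u/6,245+v/6,.081)[:2]
print('bar far',k(182,122),'pointer ends',k(194,180),k(203,215))
print('collar',tri([('scene0',386.3,234.2),('side0',229.3,189.7),('wrist0',366.8,160)]),tri([('scene0',386.3,234.2),('side0',229.3,189.7)]))
l=lambda u,v,z:onz('side0',235+u/6,275+v/6,z)[:2]
print('lens',l(225,150,.050)); h0=l(345,155,.052);h1=l(663,237,.052);print('handle top far edge',h0,h1,np.degrees(np.arctan2(*(h0-h1)[::-1])))
print('handle end near',l(585,275,.052), 'rest plate', [l(*p,.008) for p in [(62,290),(648,462),(710,248)]])
print('stage',[onz('wrist0',*p,.024)[:2] for p in [(222,107),(373,92),(379,199),(240,212)]])
E
```

```text
corners [ 0.43589565 -0.28312415] [ 0.47357338 -0.19709509] [ 0.5657389 -0.2373527] [ 0.51932449 -0.32408587] ctr [ 0.49863311 -0.26041445] 0.0939180969921689 0.10057414896539195
66.34825635278685
-23.59554944329995
-118.1530286757884
153.8499817785752
side corners [array([ 0.55527385, -0.22841457]), array([ 0.47282015, -0.19295674]), array([ 0.43052932, -0.27005647])] ctr [ 0.49290158 -0.24923552]
red [ 0.49387514 -0.28901579] arcstart [ 0.52275714 -0.26712241] dial [ 0.49551243 -0.26019096]
bar far [ 0.47899538 -0.2515318 ] pointer ends [ 0.50116758 -0.26281509] [ 0.51462066 -0.2689851 ]
collar [0.65795626 0.03050105 0.10472194] [0.65726322 0.02907164 0.1046835 ]
lens [0.52745829 0.2604163 ]
handle top far edge [0.49085799 0.2603064 ] [0.39432031 0.28017608] -11.630372189798111
handle end near [0.41603312 0.2949147 ] rest plate [array([0.57671832, 0.2865498 ]), array([0.39475757, 0.32708819]), array([0.37979461, 0.25370685])]
stage [array([0.51206669, 0.07752513]), array([0.67405602, 0.09287072]), array([ 0.68616907, -0.02524452]), array([ 0.52209115, -0.04138326])]
```

Emit:
move_arm:
  claw: [1,1,1,1,1,1,1,1]
  dp:
    - [-0.08,0.161,0]
    - [-0.08,0.161,0]
    - [-0.08,0.161,0]
    - [-0.08,0.161,0]
    - [-0.08,0.161,0]
    - [-0.08,0.161,0]
    - [-0.08,0.161,0]
    - [-0.08,0.161,0]
  turn:
    - [0,0,0]
    - [0,0,0]
    - [0,0,0]
    - [0,0,0]
    - [0,0,0]
    - [0,0,0]
    - [0,0,0]
    - [0,0,0]

```text
clock: 0.82
position: [0.4958, -0.2589, 0.2097]
ee_rot: [1.0, 0.0, -0.0, -0.0]
ft_force: [-0.1, 0.9, 0.5]
grip_width: 1.002
```

Emit:
move_arm:
  claw: [1,1,1,1,1,1,1,1]
  dp:
    - [0,0,0]
    - [0,0,0]
    - [0,0,0]
    - [0,0,0]
    - [0,0,0]
    - [0,0,0]
    - [0,0,0]
    - [0,0,0]
  turn:
    - [0,0,-0.15]
    - [0,0,-0.15]
    - [0,0,-0.15]
    - [0,0,-0.15]
    - [0,0,-0.15]
    - [0,0,-0.15]
    - [0,0,-0.15]
    - [0,0,-0.15]

```text
clock: 1.48
position: [0.4969, -0.2575, 0.2095]
ee_rot: [0.89, 0.457, -0.0, -0.0]
ft_force: [0.5, -0.1, -0.0]
grip_width: 1.002
```

Emit:
move_arm:
  claw: [1,1,1]
  dp:
    - [0,0,0]
    - [0,0,0]
    - [0,0,0]
  turn:
    - [0,0,-0.13]
    - [0,0,-0.13]
    - [0,0,0]

```text
clock: 1.73
position: [0.4968, -0.2576, 0.2096]
ee_rot: [0.839, 0.544, -0.0, -0.0]
ft_force: [-0.4, -0.1, -0.2]
grip_width: 0.998
```

```bash
python3 - <<'E'
from h import *
print(T().round(4),manip.get_obs()['joint_pos'].round(3)); shot('wrist','w1'); print(proj('w1',[.496,-.257,.081]))
E
```

```text
[[ 4.072e-01  9.133e-01 -4.000e-04  4.968e-01]
 [ 9.133e-01 -4.072e-01  2.000e-04 -2.576e-01]
 [ 1.000e-04 -4.000e-04 -1.000e+00  2.096e-01]
 [ 0.000e+00  0.000e+00  0.000e+00  1.000e+00]] [ 3.970e-01  1.880e-01 -1.000e-03  1.640e+00  0.000e+00  1.314e+00
  1.548e+00]
[np.float64(326.2893014824975), np.float64(188.01721263585424)]
```

View pics/w1.png

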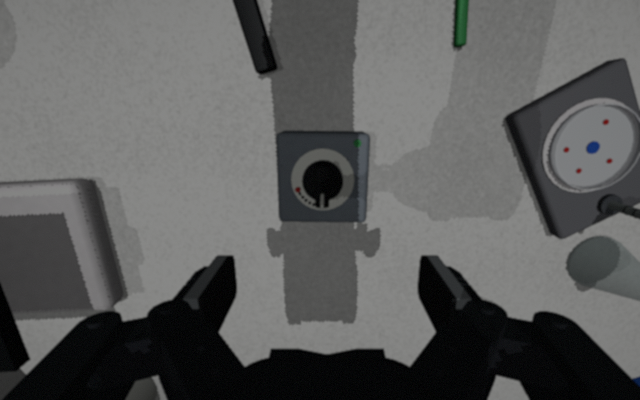

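```bash
python3 - <<'E'
from h import *
im=cv2.imread('pics/w1.png')[120:235,265:385]
cv2.imwrite('pics/w1c.png',cv2.resize(im,None,fx=5,fy=5,interpolation=cv2.INTER_CUBIC))
E
```

```text
(no output)
```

View pics/w1c.png

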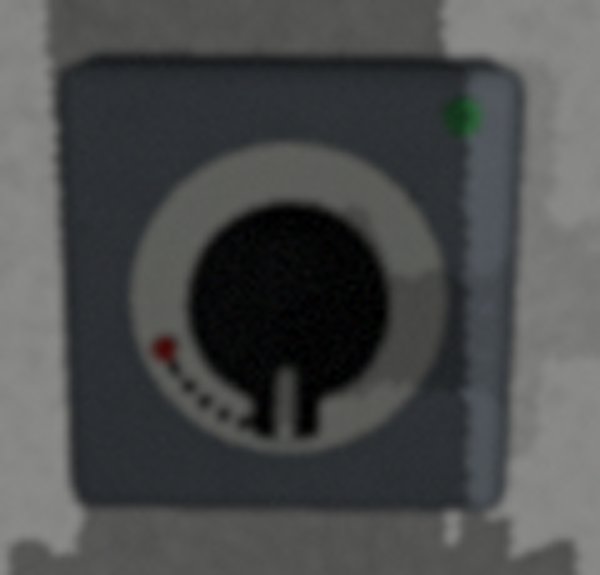

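```bash
python3 - <<'E'
from h import *
f=lambda u,v,z:onz('w1',265+u/5,120+v/5,z)
d=f(289,297,.046);print('dial',d)
p=f(288,370,.081);q=f(286,437,.081);print('pointer',p,q,np.degrees(np.arctan2(*(q-p)[:2][::-1])))
a=np.radians(-24); print('axis from pointer tip', q[:2]-.021*np.array([np.cos(a),np.sin(a)]))
c=[f(*x,.045)[:2] for x in [(65,65),(523,70),(508,508),(78,505)]]; print(np.mean(c,0)); print([np.degrees(np.arctan2(*(c[i]-c[j])[::-1])) for i,j in [(1,0),(2,3),(3,0),(2,1)]])
e=np.array([d[0],d[1],.21]); print('tool delta',T()[:3,:3].T@(e-T()[:3,3]))
E
```

```text
dial [ 0.49350222 -0.26003251  0.046     ]
pointer [ 0.50002158 -0.26273753  0.081     ] [ 0.51236173 -0.26871985  0.081     ] -25.86341582337585
axis from pointer tip [ 0.49317727 -0.26017838]
[ 0.49389676 -0.25913278]
[np.float64(65.3958104487146), np.float64(65.56719245806707), np.float64(-24.823433230345582), np.float64(-23.74308330606513)]
tool delta [-0.00362649 -0.00204719 -0.00041644]
```

Emit:
move_arm:
  claw: [0.6,0.6,0.6,0.6,0.6,0.6,0.6,0.6]
  dp:
    - [-0.0175,-0.01,0]
    - [0,0,0.13]
    - [0,0,0.13]
    - [0,0,0.13]
    - [0,0,0.13]
    - [0,0,0.13]
    - [0,0,0.12]
    - [0,0,0]
  turn:
    - [0,0,0]
    - [0,0,0]
    - [0,0,0]
    - [0,0,0]
    - [0,0,0]
    - [0,0,0]
    - [0,0,0]
    - [0,0,0]

```text
clock: 2.45
position: [0.4906, -0.2588, 0.0512]
ee_rot: [0.841, 0.541, -0.002, -0.003]
ft_force: [-0.6, 1.5, -0.2]
grip_width: 0.599
```

Emit:
move_arm:
  claw: [0,0,0,0,0,0,0,0]
  dp:
    - [0,0,0]
    - [0,0,0]
    - [0,0,0]
    - [0,0,0]
    - [0,0,0]
    - [0,0,0]
    - [0,0,0]
    - [0,0,0]
  turn:
    - [0,0,0]
    - [0,0,0]
    - [0,0,0]
    - [0,0,0]
    - [0,0,0]
    - [0,0,0]
    - [0,0,0]
    - [0,0,0]
  grip_force: 40

```text
clock: 3.12
position: [0.4945, -0.2616, 0.058]
ee_rot: [0.84, 0.542, 0.0, 0.002]
ft_force: [-2.2, -3.5, 6.3]
grip_width: 0.134
```

```bash
python3 - <<'E'
from h import *
print(manip.get_obs()); shot('wrist','w2')
E
```

```text
{'clock': 3.1167, 'joint_pos': array([ 0.40601504,  0.32153605, -0.00215446,  1.81151381,  0.0021222 ,
        1.00514253,  1.54813916]), 'joint_velocities': array([ 5.65652834e-04,  1.00978976e-03,  1.30951568e-03, -7.40768401e-05,
        1.37615649e-03, -3.35432474e-04,  2.71925341e-04]), 'tau': array([-2.41869986e+00, -5.28361237e+01, -1.70930799e+00, -3.18643606e+01,
       -1.17731910e+00, -4.63580014e-01,  1.50980463e-02]), 'position': array([ 0.49451356, -0.26160395,  0.05795325]), 'ee_rot': array([8.40466273e-01, 5.41860907e-01, 4.92047978e-04, 1.72037645e-03]), 'ft_force': array([-2.17437178, -3.51146153,  6.34043256]), 'torque': array([-0.71595071,  0.60738956, -0.03312226]), 'grip_width': 0.13429483646776677}
```

View pics/w2.png

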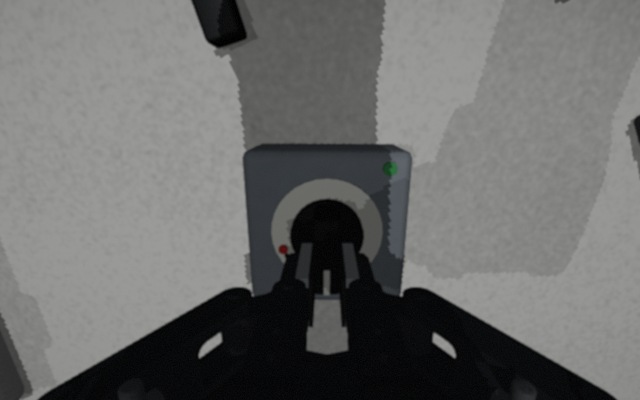

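Emit:
move_arm:
  claw: [0,0,0,0,0,0,0,0]
  dp:
    - [-0.006,0,-0.01]
    - [0,0,0]
    - [0,0,0]
    - [0,0,0]
    - [0,0,0]
    - [0,0,0]
    - [0,0,0]
    - [0,0,0]
  turn:
    - [0,0,0]
    - [0,0,0.14]
    - [0,0,0.14]
    - [0,0,0.14]
    - [0,0,0.14]
    - [0,0,0.14]
    - [0,0,0.14]
    - [0,0,0.14]

```text
clock: 3.83
position: [0.4937, -0.262, 0.0582]
ee_rot: [0.983, 0.184, 0.001, 0.001]
ft_force: [3.2, -5.7, -6.0]
grip_width: 0.129
```

Emit:
move_arm:
  claw: [0,0,0,0,0,0]
  dp:
    - [0,0,0]
    - [0,0,0]
    - [0,0,0]
    - [0,0,0]
    - [0,0,0]
    - [0,0,0]
  turn:
    - [0,0,0.14]
    - [0,0,0.14]
    - [0,0,0.14]
    - [0,0,0.12]
    - [0,0,0.05]
    - [0,0,0]

```text
clock: 4.33
position: [0.4934, -0.2621, 0.0582]
ee_rot: [0.999, -0.045, 0.0, 0.001]
ft_force: [1.1, -5.2, -5.1]
grip_width: 0.129
```

```bash
python3 - <<'E'
from h import *
o=manip.get_obs();print(o['torque'],o['ft_force'],T().round(4)); shot('wrist','w3');shot('scene','s3')
im=cv2.imread('pics/s3.png')[240:330,200:300]
cv2.imwrite('pics/s3c.png',cv2.resize(im,None,fx=6,fy=6,interpolation=cv2.INTER_CUBIC))
E
```

```text
[-1.15890202 -0.2518402   0.21593752] [ 1.05063351 -5.24967284 -5.10723839] [[ 9.960e-01 -8.970e-02  9.000e-04  4.934e-01]
 [-8.970e-02 -9.960e-01 -1.500e-03 -2.621e-01]
 [ 1.100e-03  1.400e-03 -1.000e+00  5.820e-02]
 [ 0.000e+00  0.000e+00  0.000e+00  1.000e+00]]
```

View pics/w3.png

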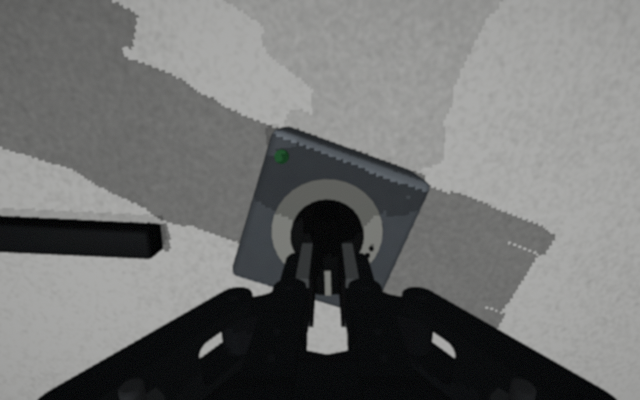

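The white pointer still lies between the pads at about (327,280). The tool has turned 70.8° and the torque has risen past the spring's, so the knob is at its stop. I'll let go and rise.

Emit:
move_arm:
  claw: [0,0,1,1,1,1,1,1]
  dp:
    - [0,0,0]
    - [0,0,0]
    - [0,0,0]
    - [0,0,0]
    - [0,0,0]
    - [0,0,0]
    - [0,0,0]
    - [0,0,0]
  turn:
    - [0,0,0]
    - [0,0,0]
    - [0,0,0]
    - [0,0,0]
    - [0,0,0]
    - [0,0,0]
    - [0,0,0]
    - [0,0,0]

```text
clock: 5.1
position: [0.4934, -0.2609, 0.0579]
ee_rot: [0.999, -0.043, 0.0, -0.0]
ft_force: [1.3, -0.3, -0.1]
grip_width: 0.96
```

Emit:
move_arm:
  claw: [1,1,1,1,1,1,1,1]
  dp:
    - [0,0,0]
    - [0,0,-0.13]
    - [0,0,-0.13]
    - [0,0,-0.13]
    - [0,0,-0.13]
    - [0,0,-0.13]
    - [0,0,-0.13]
    - [0,0,0]
  turn:
    - [0,0,0]
    - [0,0,0]
    - [0,0,0]
    - [0,0,0]
    - [0,0,0]
    - [0,0,0]
    - [0,0,0]
    - [0,0,0]

```text
clock: 5.77
position: [0.4954, -0.262, 0.2194]
ee_rot: [0.999, -0.043, 0.004, 0.001]
ft_force: [0.5, 0.1, 1.1]
grip_width: 1.001
```

```bash
python3 - <<'E'
from h import *
o=manip.get_obs();print(o['torque'],o['ft_force'],T().round(4)); shot('wrist','w4')
im=cv2.imread('pics/w4.png')[110:250,250:400]
cv2.imwrite('pics/w4c.png',cv2.resize(im,None,fx=4,fy=4,interpolation=cv2.INTER_CUBIC))
E
```

```text
[-0.01050318 -0.02601341 -0.00487764] [0.53222727 0.06221717 1.09604818] [[ 0.9962 -0.0864  0.0074  0.4954]
 [-0.0864 -0.9963 -0.0027 -0.262 ]
 [ 0.0076  0.002  -1.      0.2194]
 [ 0.      0.      0.      1.    ]]
```

View pics/w4c.png

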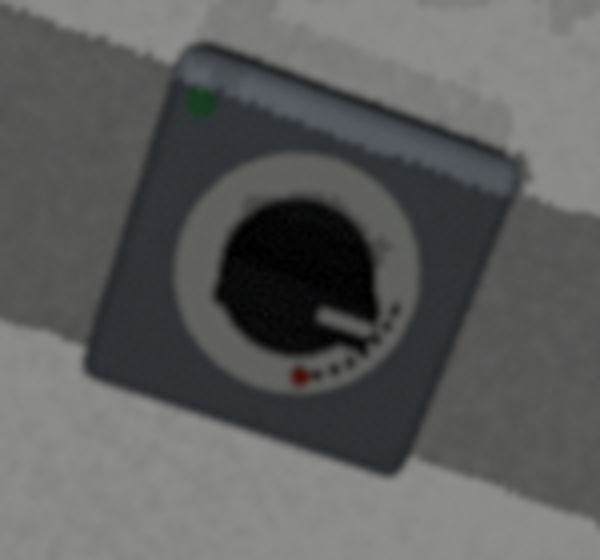

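The pointer has come back parallel to the box's edge, pointing at the start of the dotted arc, so the knob has sprung back. Now I'll go to the loupe.

Emit:
move_arm:
  claw: [1,1,1,1,1,1,1,1]
  dp:
    - [-0.028,-0.166,0]
    - [-0.028,-0.166,0]
    - [-0.028,-0.166,0]
    - [-0.028,-0.166,0]
    - [-0.028,-0.166,0]
    - [-0.028,-0.166,0]
    - [-0.028,-0.166,0]
    - [-0.028,-0.166,0]
  turn:
    - [0,0,0]
    - [0,0,0]
    - [0,0,0]
    - [0,0,0]
    - [0,0,0]
    - [0,0,0]
    - [0,0,0]
    - [0,0,0]

```text
clock: 6.48
position: [0.4706, 0.009, 0.2129]
ee_rot: [0.999, -0.043, -0.001, 0.0]
ft_force: [0.6, 0.0, 0.2]
grip_width: 1.0
```

Emit:
move_arm:
  claw: [1,1,1,1,1,1,1,1]
  dp:
    - [-0.028,-0.166,0]
    - [-0.028,-0.166,0]
    - [-0.028,-0.166,0]
    - [-0.028,-0.166,0]
    - [-0.028,-0.166,0]
    - [-0.028,-0.166,0]
    - [-0.028,-0.166,0]
    - [-0.028,-0.166,0]
  turn:
    - [0,0,0]
    - [0,0,0]
    - [0,0,0]
    - [0,0,0]
    - [0,0,0]
    - [0,0,0]
    - [0,0,0]
    - [0,0,0]

```text
clock: 7.15
position: [0.449, 0.2772, 0.2128]
ee_rot: [0.999, -0.043, -0.001, 0.0]
ft_force: [1.2, -0.5, 0.2]
grip_width: 0.999
```

Emit:
move_arm:
  claw: [1,1,1,1,1,1,1,1]
  dp:
    - [0,0,0]
    - [0,0,0]
    - [0,0,0]
    - [0,0,0]
    - [0,0,0]
    - [0,0,0]
    - [0,0,0]
    - [0,0,0]
  turn:
    - [0,0,-0.15]
    - [0,0,-0.15]
    - [0,0,-0.15]
    - [0,0,-0.15]
    - [0,0,-0.15]
    - [0,0,-0.15]
    - [0,0,-0.15]
    - [0,0,-0.15]

```text
clock: 7.82
position: [0.4494, 0.2757, 0.2126]
ee_rot: [0.909, 0.418, -0.001, 0.0]
ft_force: [0.2, -0.1, -0.5]
grip_width: 1.004
```

Emit:
move_arm:
  claw: [1,1,1,1,1,1,1]
  dp:
    - [0,0,0]
    - [0,0,0]
    - [0,0,0]
    - [0,0,0]
    - [0,0,0]
    - [0,0,0]
    - [0,0,0]
  turn:
    - [0,0,-0.15]
    - [0,0,-0.15]
    - [0,0,-0.15]
    - [0,0,-0.15]
    - [0,0,-0.04]
    - [0,0,0]
    - [0,0,0]

```text
clock: 8.4
position: [0.4495, 0.2757, 0.213]
ee_rot: [0.778, 0.628, -0.001, -0.0]
ft_force: [0.2, 0.1, -0.0]
grip_width: 1.003
```

```bash
python3 - <<'E'
from h import *
o=manip.get_obs();print(o['joint_pos'].round(2),o['ft_force'],T().round(4)); shot('wrist','w5');shot('scene','s5')
E
```

```text
[-0.27  0.14 -0.4   1.7   0.06  1.32  0.68] [ 0.20674952  0.10225633 -0.02256044] [[ 2.121e-01  9.772e-01 -1.100e-03  4.495e-01]
 [ 9.772e-01 -2.121e-01 -5.000e-04  2.757e-01]
 [-7.000e-04 -1.000e-03 -1.000e+00  2.130e-01]
 [ 0.000e+00  0.000e+00  0.000e+00  1.000e+00]]
```

View pics/w5.png

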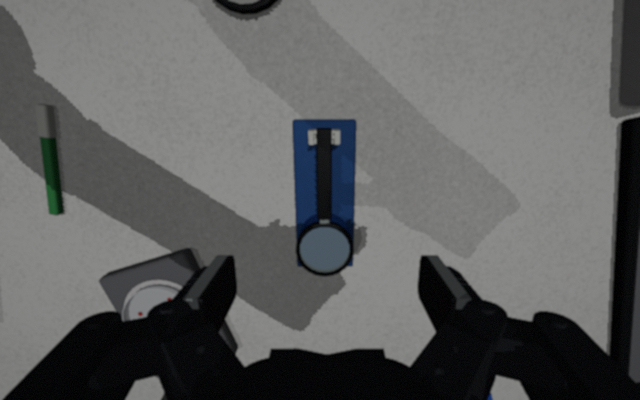

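View pics/s5.png

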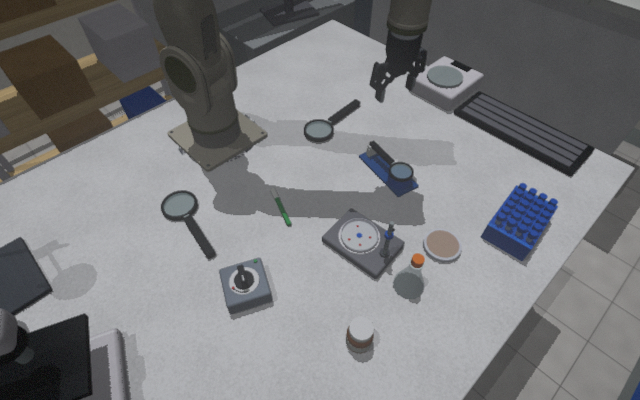

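```bash
python3 - <<'E'
from h import *
im=cv2.imread('pics/w5.png')[110:285,280:370]
cv2.imwrite('pics/w5c.png',cv2.resize(im,None,fx=4.5,fy=3.4,interpolation=cv2.INTER_CUBIC))
g=load('w5')['im'].astype(int); 
for v in (150,165,180,195,205,212):
    row=g[v,300:350].sum(1); d=np.where(row<75)[0]; print(v,d.min()+300,d.max()+300,len(d))
m=(np.abs(g-g[246,325]).sum(2)<60).astype(np.uint8); n,l,s,c=cv2.connectedComponentsWithStats(m); i=l[246,325]; print(s[i],c[i])
E
```

```text
150 317 331 14
165 317 330 13
180 316 330 15
195 317 330 14
205 317 330 14
212 317 330 14
[ 300  228   49   43 1688] [324.22037915 248.95082938]
```

View pics/w5c.png

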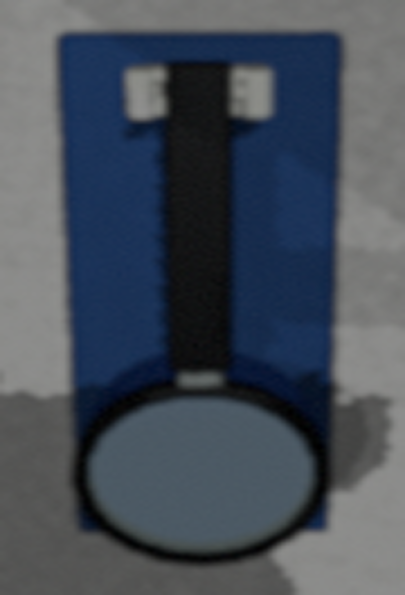

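```bash
python3 - <<'E'
from h import *
f=lambda u,v,z:onz('w5',280+u/4.5,110+v/3.4,z)
L=f(202,472,.05);a=f(198,65,.052);b=f(200,372,.052)
print('lens',L,'handle ends',a,b,np.linalg.norm(a-b),np.degrees(np.arctan2(*(b-a)[:2][::-1])))
d=(b-a);d/=np.linalg.norm(d); print('H from lens',L-.078*d,'from end',a+.06*d, 'lens-end',np.linalg.norm((L-a)[:2]))
print('lens scene', onz('scene0',0,0,.05)*0, onz('s5',401,171,.05))
M=T(); H=L-.078*d; H[2]=.21; print((M[:3,:3].T@(H-M[:3,3])))
E
```

```text
lens [0.52674525 0.25725113 0.05      ] handle ends [0.39526664 0.28501045 0.052     ] [0.49089331 0.26457713 0.052     ] 0.09778537653330069 -12.061463702519431
H from lens [0.45046717 0.27355007 0.05      ] from end [0.45394208 0.2724728  0.052     ] lens-end 0.13437709520409805
lens scene [-0. -0.  0.] [0.5315494  0.25340397 0.05      ]
[-0.00203765  0.001318    0.00334024]
```

Emit:
move_arm:
  claw: [0.7,0.7,0.7,0.7,0.7,0.7,0.7,0.7]
  dp:
    - [-0.01,0.015,0]
    - [0,0,0.15]
    - [0,0,0.15]
    - [0,0,0.15]
    - [0,0,0.15]
    - [0,0,0.15]
    - [0,0,0.15]
    - [0,0,0.03]
  turn:
    - [0,0,0]
    - [0,0,0]
    - [0,0,0]
    - [0,0,0]
    - [0,0,0]
    - [0,0,0]
    - [0,0,0]
    - [0,0,0]

```text
clock: 9.17
position: [0.4499, 0.2713, 0.0233]
ee_rot: [0.778, 0.628, -0.003, -0.0]
ft_force: [-0.7, -0.9, -0.7]
grip_width: 0.705
```

Emit:
move_arm:
  claw: [0,0,0,0,0,0,0,0]
  dp:
    - [0,0,0]
    - [0,0,0]
    - [0,0,0]
    - [0,0,0]
    - [0,0,0]
    - [0,0,0]
    - [0,0,0]
    - [0,0,0]
  turn:
    - [0,0,0]
    - [0,0,0]
    - [0,0,0]
    - [0,0,0]
    - [0,0,0]
    - [0,0,0]
    - [0,0,0]
    - [0,0,0]
  grip_force: 50

```text
clock: 9.83
position: [0.4536, 0.274, 0.03]
ee_rot: [0.778, 0.628, 0.002, 0.0]
ft_force: [-0.6, -1.2, 6.2]
grip_width: 0.135
```

```bash
python3 - <<'E'
from h import *
o=manip.get_obs();print(o['grip_width'],o['ft_force'],o['torque'],T().round(4)); shot('wrist','w6')
E
```

```text
0.13511121594442846 [-0.58298108 -1.2008613   6.22132894] [-0.24585507  0.2417092  -0.0388712 ] [[ 0.2107  0.9776  0.0031  0.4536]
 [ 0.9776 -0.2107  0.0014  0.274 ]
 [ 0.002   0.0027 -1.      0.03  ]
 [ 0.      0.      0.      1.    ]]
```

View pics/w6.png

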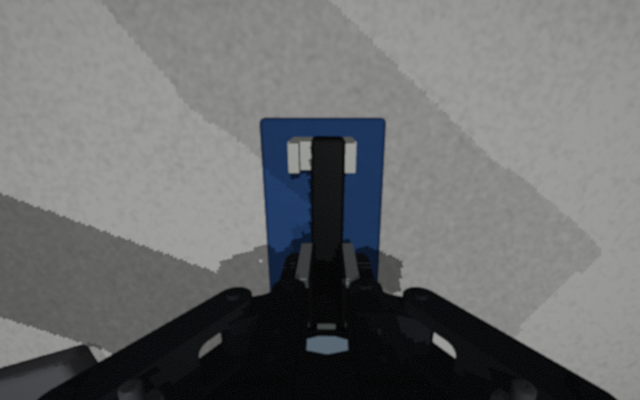

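The handle sits between the pads with the white block clear. Lifting.

Emit:
move_arm:
  claw: [0,0,0,0,0,0,0,0]
  dp:
    - [0,0,-0.02]
    - [0,0,-0.05]
    - [0,0,-0.1]
    - [0,0,-0.13]
    - [0,0,-0.15]
    - [0,0,-0.15]
    - [0,0,-0.15]
    - [0,0,-0.05]
  turn:
    - [0,0,0]
    - [0,0,0]
    - [0,0,0]
    - [0,0,0]
    - [0,0,0]
    - [0,0,0]
    - [0,0,0]
    - [0,0,0]

```text
clock: 10.55
position: [0.4538, 0.2746, 0.1938]
ee_rot: [0.778, 0.628, 0.004, 0.001]
ft_force: [0.9, 1.4, -1.3]
grip_width: 0.127
```

Emit:
move_arm:
  claw: [0,0,0]
  dp:
    - [0,0,0]
    - [0,0,0]
    - [0,0,0]
  turn:
    - [0,0,0]
    - [0,0,0]
    - [0,0,0]

```text
clock: 10.8
position: [0.4517, 0.2728, 0.1865]
ee_rot: [0.778, 0.628, -0.001, -0.0]
ft_force: [-0.8, 0.7, -2.3]
grip_width: 0.128
```

```bash
python3 - <<'E'
from h import *
o=manip.get_obs();print(o['grip_width'],o['ft_force'],o['torque'],T().round(4)); shot('wrist','w7');shot('scene','s7');shot('side','d7')
for n,b,s in [('s7',(340,60,460,180),5),('d7',(200,160,380,340),3)]:
    im=cv2.imread(f'pics/{n}.png')[b[1]:b[3],b[0]:b[2]]
    cv2.imwrite(f'pics/{n}c.png',cv2.resize(im,None,fx=s,fy=s,interpolation=cv2.INTER_CUBIC))
E
```

```text
0.12770579325632572 [-0.83725706  0.705682   -2.33328744] [-0.01739077 -0.00476642 -0.05442513] [[ 0.2105  0.9776 -0.0017  0.4517]
 [ 0.9776 -0.2105 -0.0011  0.2728]
 [-0.0014 -0.0014 -1.      0.1865]
 [ 0.      0.      0.      1.    ]]
```

View pics/s7c.png

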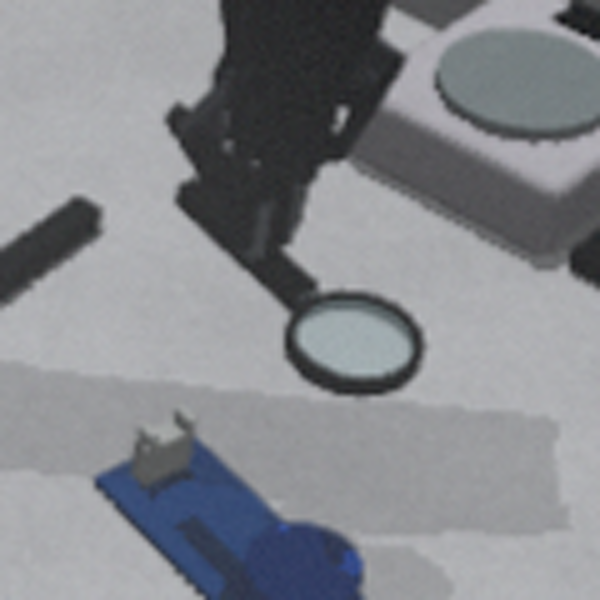

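View pics/d7.png

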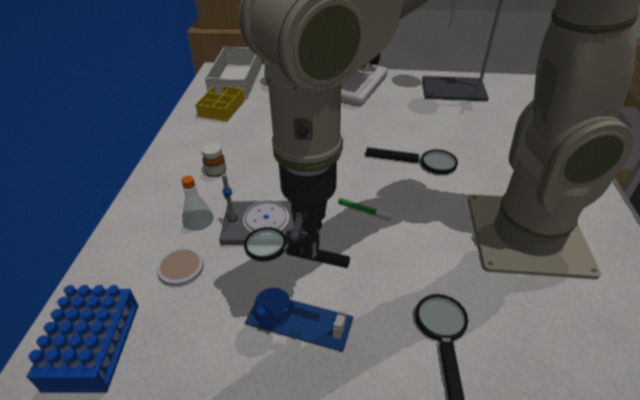

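View pics/w7.png

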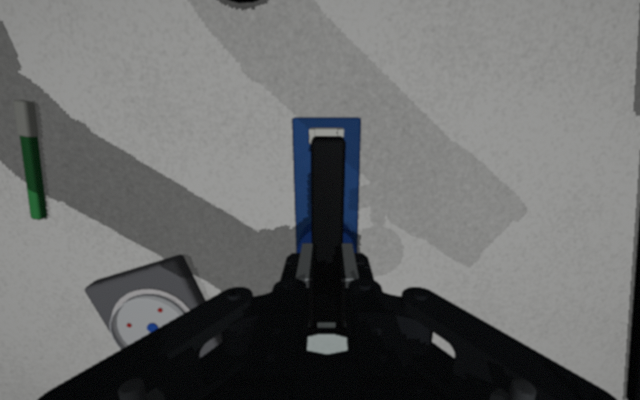

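```bash
python3 - <<'E'
from h import *
def fit(f,box,thr):
    pass
p=tri([('s7',411,128.4),('d7',265.5,243)]); print('lens',p, proj('s7',p),proj('d7',p))
M=T(); print('lens in tool',M[:3,:3].T@(p-M[:3,3]))
S=tri([('scene0',358.9,234.7),('side0',265.8,216.4)]); print('spot',S)
S=tri([('scene0',358.9,234.7),('side0',265.8,216.4),('wrist0',290.8,156.8)]); print('spot3',S)
for f in ('s5','d7','s7'):
  g=load(f)['im'].astype(int); m=((g[...,2]>90)&(g[...,2]>g[...,0]+50)&(g[...,2]>g[...,1]+30)).astype(np.uint8)
  n,l,s,c=cv2.connectedComponentsWithStats(m)
  print(f,[(c[i].round(1).tolist(),s[i].tolist()) for i in range(1,n) if 5<s[i,4]<60][:10])
E
```

```text
lens [0.52825053 0.25703493 0.19833162] [np.float64(410.6941863842233), np.float64(128.29083140567914)] [np.float64(265.02160006261477), np.float64(243.15508608485845)]
lens in tool [ 0.00058652  0.07815634 -0.0120664 ]
spot [0.58539661 0.02596474 0.02865695]
spot3 [0.58532123 0.02543062 0.02874174]
s5 [([414.4, 184.4], [413, 183, 4, 4, 13]), ([522.8, 185.4], [520, 183, 7, 6, 30]), ([386.1, 233.8], [385, 231, 4, 6, 15]), ([359.0, 234.8], [357, 233, 5, 5, 19])]
d7 [([183.8, 88.2], [183, 86, 3, 5, 6]), ([163.3, 98.0], [162, 96, 3, 5, 6]), ([166.1, 107.0], [164, 105, 6, 6, 11]), ([159.0, 107.7], [158, 107, 3, 3, 6]), ([148.5, 111.8], [146, 111, 6, 3, 8]), ([161.3, 113.5], [159, 110, 5, 8, 10]), ([168.7, 111.7], [167, 110, 4, 4, 6]), ([155.2, 116.8], [154, 113, 4, 9, 13]), ([146.8, 117.5], [144, 114, 6, 9, 14]), ([164.5, 117.7], [163, 116, 4, 4, 6])]
s7 [([401.6, 169.5], [400, 168, 4, 4, 8]), ([409.0, 172.3], [405, 170, 7, 5, 20]), ([414.1, 184.6], [412, 183, 6, 4, 15]), ([522.8, 185.4], [520, 183, 7, 6, 30]), ([386.1, 233.8], [385, 231, 4, 6, 15]), ([359.0, 234.8], [357, 233, 5, 5, 19])]
```

```bash
python3 - <<'E'
from h import *
im=cv2.imread('pics/s7.png')[205:285,310:420]
a=cv2.resize(im,None,fx=7,fy=7,interpolation=cv2.INTER_CUBIC); cv2.imwrite('pics/s7d.png',a)
im=cv2.imread('pics/d7.png')[165:250,210:310]
a=cv2.resize(im,None,fx=7,fy=7,interpolation=cv2.INTER_CUBIC); cv2.imwrite('pics/d7d.png',a)
E
```

```text
(no output)
```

View pics/s7d.png

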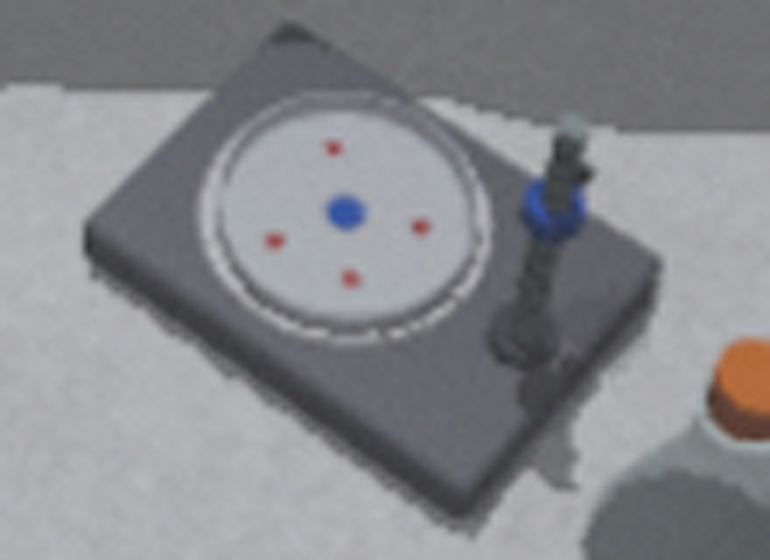

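View pics/d7d.png

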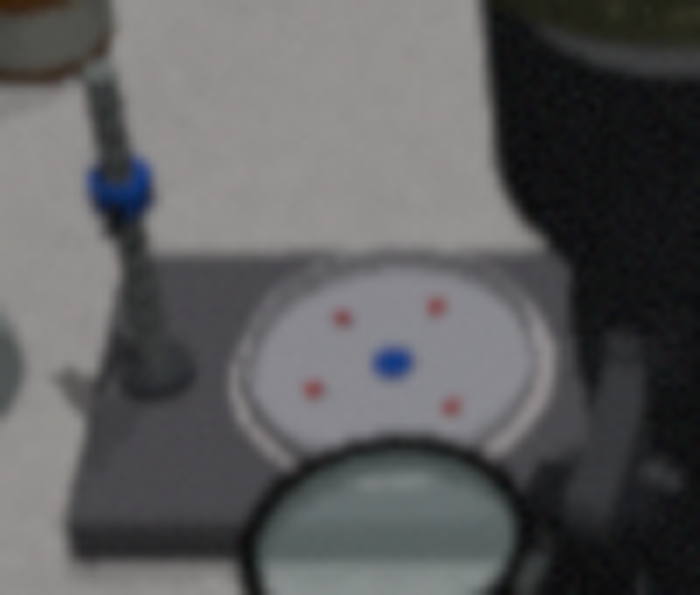

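```bash
python3 - <<'E'
from h import *
c=tri([('s7',310+555/7,205+208/7),('d7',210+121/7,165+188/7)]); print('collar',c,proj('s7',c),proj('d7',c))
c=tri([('s7',310+555/7,205+208/7),('d7',210+121/7,165+188/7),('wrist0',367,160.5)]); print('collar',c,proj('s7',c),proj('d7',c),proj('wrist0',c))
# wrist height only, closest approach to vertical axis through (x,y)
for xy in [(.661,.0325),(.6605,.031)]:
  for a in [('s7',310+555/7,205+208/7),('d7',210+121/7,165+188/7),('wrist0',367,160.5)]:
    o,r=ray(*a); t=np.dot(np.array(xy)-o[:2],r[:2])/np.dot(r[:2],r[:2]); print(xy,a[0],(o+t*r).round(4))
  print('post top',proj('s7',[*xy,.15]), 'base',proj('s7',[*xy,.024]))
im=cv2.imread('pics/wrist0.png')[85:215,215:385]
cv2.imwrite('pics/wr0c.png',cv2.resize(im,None,fx=4.5,fy=4.5,interpolation=cv2.INTER_CUBIC))
E
```

```text
collar [0.66141526 0.0340358  0.10234616] [np.float64(389.05594661210125), np.float64(234.63230398560322)] [np.float64(227.03452058773127), np.float64(191.92128222789054)]
collar [0.66110402 0.0330484  0.10237215] [np.float64(388.67021516337604), np.float64(234.79572620668202)] [np.float64(227.29223282754774), np.float64(191.61680766000836)] [np.float64(368.0855502956452), np.float64(158.97735055079897)]
(0.661, 0.0325) s7 [0.6624 0.0333 0.1039]
(0.661, 0.0325) d7 [0.6614 0.0326 0.1013]
(0.661, 0.0325) wrist0 [0.6602 0.0318 0.1027]
post top [np.float64(391.5238382378957), np.float64(222.612248389293)] base [np.float64(383.9859362215225), np.float64(253.04871031529007)]
(0.6605, 0.031) s7 [0.663  0.0323 0.1054]
(0.6605, 0.031) d7 [0.6618 0.0315 0.1003]
(0.6605, 0.031) wrist0 [0.6607 0.0312 0.0987]
post top [np.float64(390.9007803103386), np.float64(222.86838847233525)] base [np.float64(383.42408630736173), np.float64(253.2915512302603)]
```

View pics/wr0c.png

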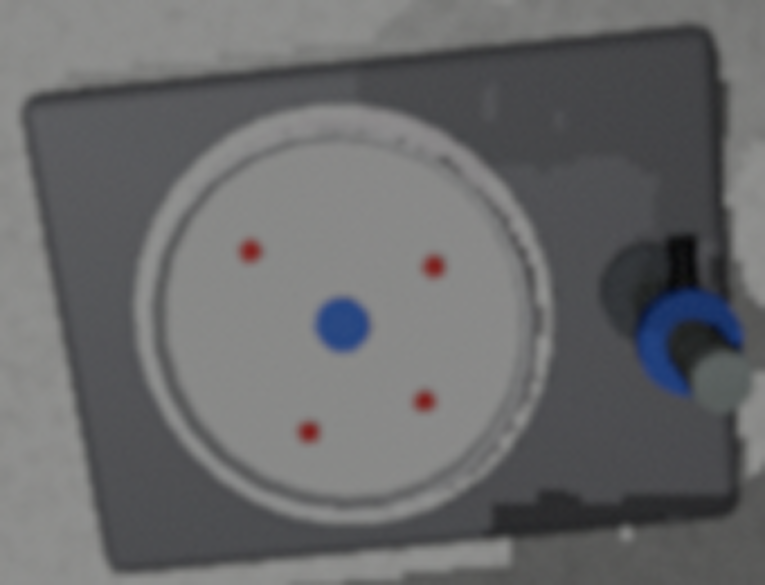

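The loupe is up and the handle has not slipped: its end is at (327,137), as before the lift. The collar's mid height comes to about 0.102 m. I'll carry it over the dish, keeping high.

Emit:
move_arm:
  claw: [0,0,0,0,0,0,0,0]
  dp:
    - [-0.03,0.015,0]
    - [-0.07,0.034,0]
    - [-0.08,0.039,0]
    - [-0.08,0.039,0]
    - [-0.08,0.039,0]
    - [-0.08,0.039,0]
    - [-0.08,0.039,0]
    - [-0.08,0.039,0]
  turn:
    - [0,0,0]
    - [0,0,0]
    - [0,0,0]
    - [0,0,0]
    - [0,0,0]
    - [0,0,0]
    - [0,0,0]
    - [0,0,0]

```text
clock: 11.62
position: [0.4832, 0.1465, 0.1873]
ee_rot: [0.778, 0.628, -0.0, -0.0]
ft_force: [-0.6, -0.1, -1.6]
grip_width: 0.13
```

Emit:
move_arm:
  claw: [0,0,0,0,0,0,0,0]
  dp:
    - [-0.08,0.039,0]
    - [-0.08,0.039,0]
    - [-0.08,0.039,0]
    - [-0.08,0.039,0]
    - [-0.08,0.039,0]
    - [-0.07,0.034,0]
    - [-0.03,0.01,0]
    - [0,0,0]
  turn:
    - [0,0,0]
    - [0,0,0]
    - [0,0,0]
    - [0,0,0]
    - [0,0,0]
    - [0,0,0]
    - [0,0,0]
    - [0,0,0]

```text
clock: 12.28
position: [0.5088, 0.0383, 0.1874]
ee_rot: [0.779, 0.627, -0.0, -0.0]
ft_force: [-0.2, -0.0, -0.9]
grip_width: 0.127
```

Emit:
move_arm:
  claw: [0,0,0,0,0,0,0,0]
  dp:
    - [0,0,0.02]
    - [0,0,0.06]
    - [0,0,0.08]
    - [0,0,0.08]
    - [0,0,0.08]
    - [0,0,0.05]
    - [0,0,0]
    - [0,0,0]
  turn:
    - [0,0,0]
    - [0,0,0]
    - [0,0,0]
    - [0,0,0]
    - [0,0,0]
    - [0,0,0]
    - [0,0,0]
    - [0,0,0]

```text
clock: 12.95
position: [0.5085, 0.0407, 0.1133]
ee_rot: [0.778, 0.629, -0.0, -0.0]
ft_force: [-0.4, 0.2, -1.6]
grip_width: 0.13
```

```bash
python3 - <<'E'
from h import *
o=manip.get_obs();print(o['grip_width'],o['ft_force'],o['torque'],T().round(4)); shot('wrist','w8');shot('scene','s8');shot('side','d8')
for n,b,s in [('s8',(300,170,430,270),6),('d8',(210,150,330,250),6)]:
    im=cv2.imread(f'pics/{n}.png')[b[1]:b[3],b[0]:b[2]]
    cv2.imwrite(f'pics/{n}c.png',cv2.resize(im,None,fx=s,fy=s,interpolation=cv2.INTER_CUBIC))
E
```

```text
0.12978164790019386 [-0.44542546  0.18142542 -1.60076366] [0.01572521 0.01123658 0.01751175] [[ 2.096e-01  9.778e-01 -1.200e-03  5.085e-01]
 [ 9.778e-01 -2.096e-01  1.000e-04  4.070e-02]
 [-2.000e-04 -1.200e-03 -1.000e+00  1.133e-01]
 [ 0.000e+00  0.000e+00  0.000e+00  1.000e+00]]
```

View pics/s8c.png

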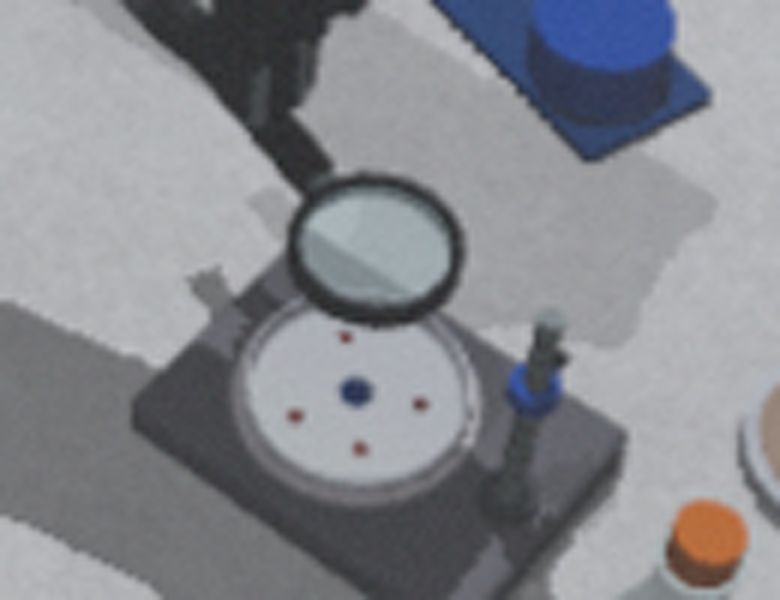

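View pics/d8c.png

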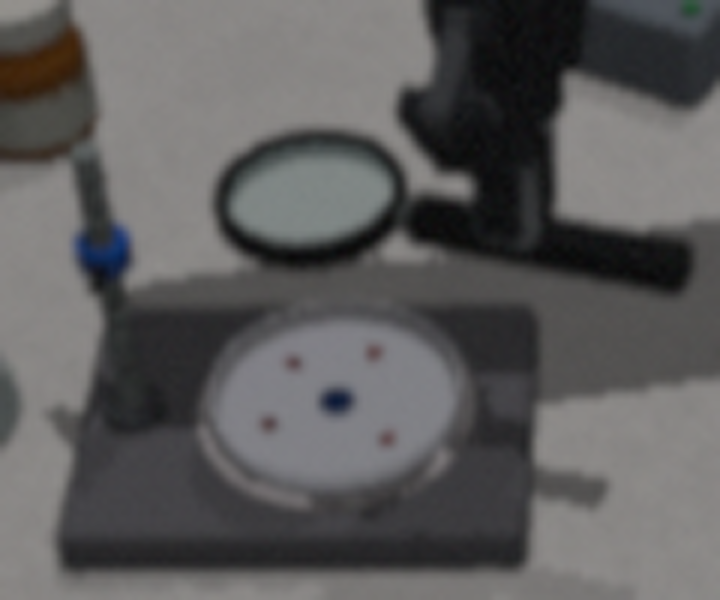

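View pics/w8.png

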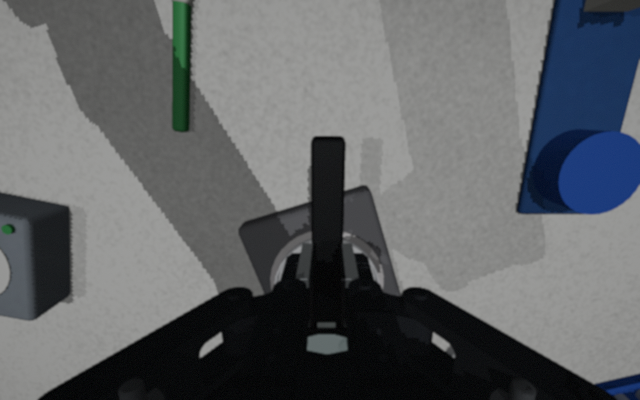

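```bash
python3 - <<'E'
from h import *
p=tri([('s8',362.7,211.5),('d8',261.75,182.8)]);M=T()
print('lens',p,proj('s8',p),proj('d8',p),'in tool',M[:3,:3].T@(p-M[:3,3]))
c=tri([('s8',389.2,234.8),('d8',227.1,192)]);print('collar',c,proj('s8',c),proj('d8',c))
s=tri([('s8',300+355.5/6,170+391.5/6),('d8',210+337/6,150+401/6)]);print('spot',s,c-s)
# pure-view heights of lens with x,y fixed from tool
xy=(M[:3,3]+M[:3,1]*.078)[:2]; print(xy)
for a in [('s8',362.7,211.5),('d8',261.75,182.8)]:
    o,r=ray(*a); t=np.dot(np.array(xy)-o[:2],r[:2])/np.dot(r[:2],r[:2]); print((o+t*r).round(4))
h=tri([('s8',300+315/6,170+172/6),('d8',210+422/6,150+218/6)]);print('handle near lens approx',h)
E
```

```text
lens [0.58618545 0.02532743 0.12581002] [np.float64(362.5884341324662), np.float64(211.4516045364607)] [np.float64(261.6239314914387), np.float64(182.84268070980073)] in tool [ 0.00130716  0.07810651 -0.01095943]
collar [0.66158431 0.03402624 0.10201631] [np.float64(389.09084066037974), np.float64(234.76110284626657)] [np.float64(226.98067801259802), np.float64(192.030493555159)]
spot [0.58557085 0.02603593 0.02695501] [0.07601346 0.00799031 0.0750613 ]
[0.58582403 0.02407437]
[0.5869 0.0248 0.1267]
[0.5862 0.0242 0.125 ]
handle near lens approx [0.54501545 0.03523284 0.12759489]
```

Emit:
move_arm:
  claw: [0,0,0,0,0,0,0,0]
  dp:
    - [0,0,0.02]
    - [0,0,0.03]
    - [0,0,0.03]
    - [0,0,0.02]
    - [0,0,0.02]
    - [0,0,0]
    - [0,0,0]
    - [0,0,0]
  turn:
    - [0,0,0]
    - [0,0,0]
    - [0,0,0]
    - [0,0,0]
    - [0,0,0]
    - [0,0,0]
    - [0,0,0]
    - [0,0,0]

```text
clock: 13.77
position: [0.5091, 0.0402, 0.0899]
ee_rot: [0.778, 0.628, 0.0, 0.0]
ft_force: [-0.0, -0.8, -1.6]
grip_width: 0.128
```

```bash
python3 - <<'E'
from h import *
shot('scene','s9');shot('side','d9');shot('wrist','w9')
o=manip.get_obs();print(o['clock'],o['grip_width'],o['ft_force'],T().round(4),abs(o['joint_velocities']).max())
for n,b,s in [('s9',(300,170,430,270),6),('d9',(210,150,330,250),6)]:
    im=cv2.imread(f'pics/{n}.png')[b[1]:b[3],b[0]:b[2]]
    cv2.imwrite(f'pics/{n}c.png',cv2.resize(im,None,fx=s,fy=s,interpolation=cv2.INTER_CUBIC))
E
```

```text
13.9167 0.12869797303196012 [ 0.24984036 -0.31839617 -0.05833791] [[ 2.104e-01  9.776e-01  5.000e-04  5.091e-01]
 [ 9.776e-01 -2.104e-01  0.000e+00  4.020e-02]
 [ 2.000e-04  5.000e-04 -1.000e+00  9.010e-02]
 [ 0.000e+00  0.000e+00  0.000e+00  1.000e+00]] 0.0017621102861981376
```

View pics/s9c.png

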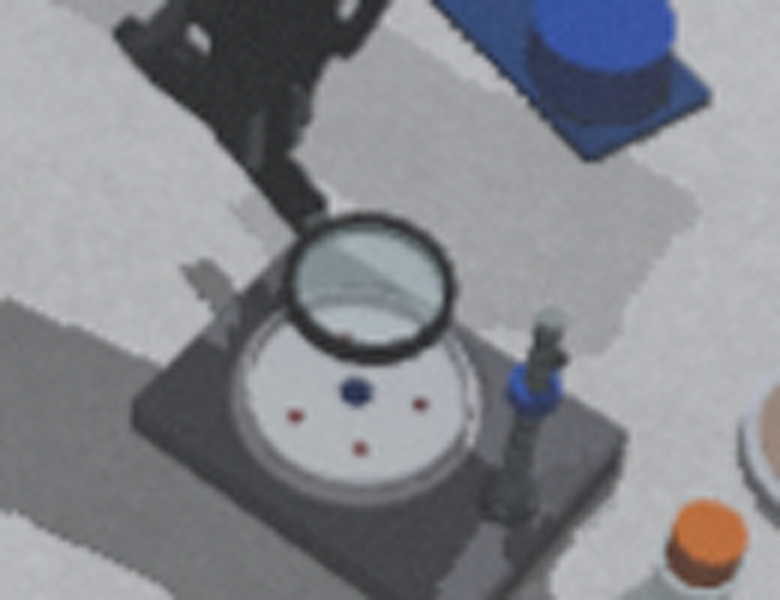

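View pics/d9c.png

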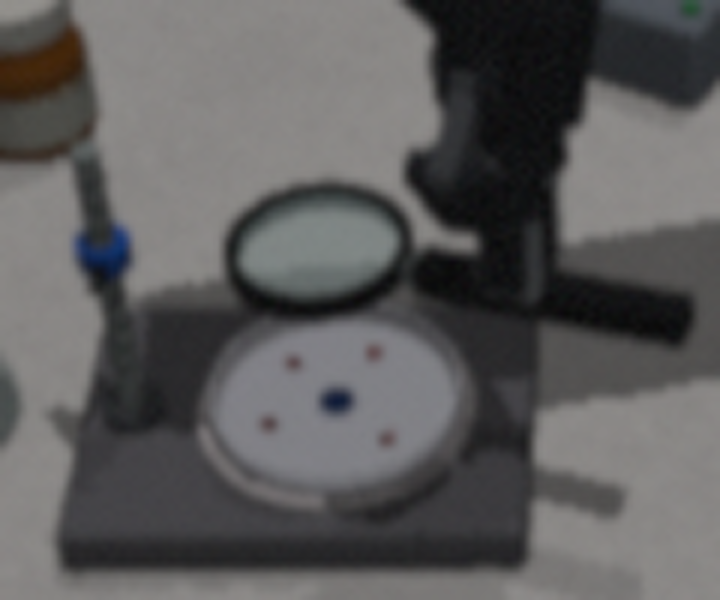

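View pics/s9.png

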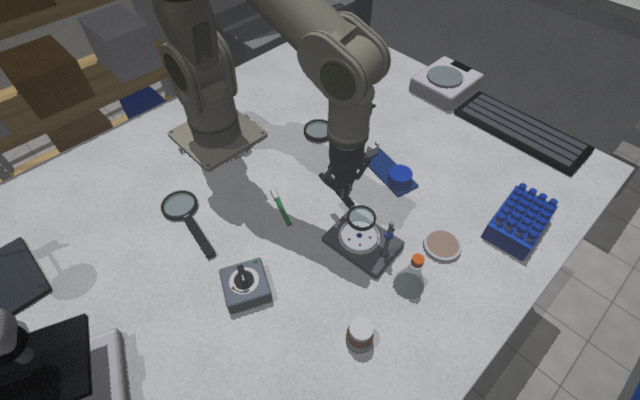

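```bash
python3 - <<'E'
from h import *
p=tri([('s9',300+371/6,170+287.5/6),('d9',210+320/6,150+248.5/6)])
c=tri([('s9',300+535/6,170+389/6),('d9',210+102.5/6,150+252/6)])
s=tri([('s9',300+355.5/6,170+391.5/6),('d9',210+337/6,150+401/6)])
print(p,c,s,'lens-spot',p-s,'lens-collar',p-c)
for f in('w7','w9'):
  g=load(f)['im'].astype(int).sum(2); d=[v for v in range(120,160) if g[v,327]<90]; print(f,d[:2])
E
```

```text
[0.58580848 0.02501457 0.10136333] [0.66160848 0.03395039 0.10196165] [0.58557085 0.02603593 0.02695501] lens-spot [ 0.00023763 -0.00102136  0.07440832] lens-collar [-0.0758     -0.00893582 -0.00059831]
w7 [137, 138]
w9 [137, 138]
```

```bash
python3 -c "
from workcell import manip
print(manip.hand_in())"
```

```text
the job is handed in; nothing more can be done
None
```

I turned the knob 70.8° clockwise until the torque showed it was at its stop, then let go. A picture afterwards showed the pointer back at rest. I then gripped the loupe's handle with 50 N, lifted it off its rest, carried it over the dish and handed the job in while holding it there. The hand-in reported no verdict.

The last checks from the scene and side cameras, made just before hand-in:
- **Sideways:** the lens centre was about 1 mm from the blue spot.
- **Height:** the lens was 0.6 mm below the collar's mid height.
- **Level and still:** the tool was level within about 0.001 rad, and the handle had not moved in the wrist picture since the lift. Joint speeds were below 0.002 rad/s.
- **Other things:** the collar and spot measured in the same place as before. The bystanders looked undisturbed in the scene picture, but I did not measure them.

**A small disagreement on height:** the two-camera heights read about 3 mm low at the spot. The height worked out from the grasp puts the lens 1 to 4 mm above the collar, instead of 0.6 mm below it. Both are within the 7 mm allowed.

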